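# Unlock and start the kettle dock

## Robot

A 7-joint arm with a two-finger parallel gripper is mounted at the origin on the work surface. World frame = base frame: x ahead of the robot, y to its left, z up, the work surface at z = 0. Lengths are in m, angles in rad, forces in N, time in s.
With the tool pointing down it reaches from about 0.425 to 0.875 m from the base axis. Payload 4.7 kg.
Tool frame: the origin (TCP) lies midway between the tips of the shut fingers; the grasp point (between the pads) lies 19 mm behind it; x points along the fingers, z is the direction in which the jaws open and shut, and the axes are right-handed (so a half turn about x gives the same grasp; the last joint's range is limited). The gripper opens to 87 mm and grips with 3 to 60 N. Pads are 19 mm wide; open, the fingers measure 117 mm over their backs; the gripper's body (75 mm by 190 mm) begins 51 mm behind the grasp point.
Start: joints at [1.203, 0.321, -0.07, 1.45, 0.023, 1.371, -0.057], TCP at [0.242, -0.603, 0.223] pointing down, gripper open.
Joint ranges: [-2.86, 2.86], [-0.3, 2.09], [-1.38, 1.24], [0.06, 2.45], [-1.56, 4.7], [0.09, 2.05], [-2.69, 2.69]. Speed limits (rad/s): [2.57, 2.57, 3.14, 3.14, 3.14, 3.14, 3.14].

## Interface

Orientations are given as a rotation vector (axis times angle).
In Python, from bench import ctrl gives the robot as it stands.
- The arm moves only by the shell command python3 -m pendant 'ROWS' [OPENING] [FORCE]. ROWS is JSON, a list of rows, each an object with "travel": the shift along the tool's x, y, z in m, a list of three; "twist": the turn about the tool's x in rad. In form: [{"travel": [x, y, z], "twist": twist}, ...]. A call has 1 to 10 rows; each row is the pose to reach, as a shift and turn from the pose measured when the call began, along the tool's axes at that moment; what a row does not reach only later rows make up. A row lasts 1/8 s, in which the tool goes at most 62.5 mm and 10.7 degrees, less where a joint would pass 70% of its speed; a pose out of reach is approached as far as the arm can. A call with a gripper value outside its range is refused whole. OPENING is the opening, from -1 (shut) to 1 (fully open), so that 0 is half open, set as the call begins (- or left out, the last holds). The fingers move at their own pace and stop on an object; FORCE is the grip in N (left out, the last holds). Time passes only in rows, so rows that repeat a pose let the fingers close. It gives the time, the measured TCP pose, the force and the opening at its end, in the units of the state.
- ctrl.get_state(): the state, without advancing time (a new reading comes with each control period).
- ctrl.get_image(name): name is "scene" or "top" or "wrist"; returns the picture (420x560x3 uint8, red, green, blue); there is no depth.
- ctrl.camera_model(name): a dict with "K" (3x3 intrinsics, pixels), "rvec" (rotation vector, rad) and "tvec" (3), from world to camera coordinates, as OpenCV has them; the wrist camera has in their place "T_tool_cam" (4x4, takes a point from camera to tool coordinates, whose origin is the TCP and whose axes are the tool frame's). Camera axes: x right, y down, z forward; pixel columns grow to the right and rows downward; lengths in m; the calibration is good to about 2 mm. A picture is of the moment at which its call begins: read the wrist's pose just before it. camera_model takes no time and is no camera call.
- ctrl.close_job(): hands the job in, once; it reports no verdict.
The state is a dict: "time": time; "joint_positions": joint angles; "qd": joint speeds; "joint_torque": joint torques, N m; "position": TCP position; "tool_rot": TCP orientation; "ft_force": force on the tool from outside, world axes, zero at the start; "torque": the same for the moment, N m; "grip_width": opening from 0.0 (shut) to 1.0 (fully open).
Only numpy, scipy, OpenCV 4.12 (cv2) and the standard library are available. Lean on these libraries where they do the work, as an engineer would, in place of code of your own. Each camera call takes 0.05 s, during which the arm holds its last target.

## Task

Take the child lock off the kettle dock: with one fingertip on each of the two yellow keys, press both fully down together and hold them down for at least two seconds, then let both come up. After that press the green start key all the way down, so that it stays down. Only press: pick nothing up, leave the kettle and everything else standing where it is, and never push one yellow key down on its own.

Things in the scene. Friction and masses are not known exactly. Their poses are not given: they have to be found in the camera images.
- dock: Fixed light-grey kettle dock, a slab 200 mm (its x) by 380 mm (its y) by 30 mm high, screwed to the worktop. Origin at the centre of its underside; z up. The kettle stands on its +y half; the black key panel is on its -y half, with the keys standing up out of the flat top.
- pair_mid (a point): Point midway between the two yellow keys, level with their unpressed tops (44 mm above the worktop); fixed to the dock, does not move with the keys. In the dock's frame it lies at x 0, y -80 mm. Its axes are the dock's: the two keys lie 30 mm either side of it along the dock's x. The nearest wall of the kettle is about 100 mm away.
- key_near_top (a point): Centre of the flat top of the yellow key on the dock's -x side (nearer the robot): a round cap 28 mm across whose top stands 14 mm above the dock's top (44 mm above the worktop) when up. The two yellow keys are 60 mm apart, centre to centre, with a flat gap 32 mm wide between the caps. Moves with the key.
- key_far_top (a point): The same for the yellow key on the dock's +x side.
- start_top (a point): Centre of the flat top of the green start key: a round cap 30 mm across, its top 16 mm above the dock's top (46 mm above the worktop) when up; in the dock's frame at x 0, y -142 mm, so 62 mm to the -y side of the yellow pair's midpoint. Moves with the key.
- key_near (a joint): Travel of the near yellow key, m: 0 up, 0.006 fully down. It is sprung (about 1.7 N to start moving, 5 N fully down) and comes up by itself; even fully down its top is 8 mm above the dock.
- key_far (a joint): The same for the far yellow key.
- start (a joint): Travel of the green start key, m: 0 up, 0.008 fully down. It moves stiffly under about 4 N and stays where it is left, with no spring.
- kettle: Matt black kettle, loose, about 0.9 kg, 152 mm across, 216 mm tall, standing on the dock 175 mm from the yellow pair's midpoint; its handle reaches 125 mm to its own +x side and its short spout 97 mm to -x. Origin at the centre of its underside.
- honey_pot: Loose stoneware honey pot with a white knobbed lid, 86 mm across, 102 mm tall, beside the dock next to the green key. Origin at the centre of its underside.
- coaster: Loose grey silicone coaster, 96 mm across, 6 mm thick, lying beside the dock. Origin at the centre of its underside.
- mug: Loose blue mug, 82 mm across, 92 mm tall, handle to its +y, to the left of the dock. Origin at the centre of its underside.
- tea_tin: Loose green tea tin with a pale paper band, 76 mm across, 120 mm tall, to the left of the dock. Origin at the centre of its underside.
- sugar_jar: Loose white sugar jar with a wooden cap, 80 mm across, 110 mm tall, to the left of the dock. Origin at the centre of its underside.
- teaspoon: Loose steel spoon about 150 mm long, lying flat on the worktop to the right. Origin at the middle, on its underside.
Mind the look-alikes: they are no part of the job. Leave any purple look-alike of the mug alone.

How it is judged:
By the outcome, as a careful person would: the job done as asked, in the order asked, and still so for the second after the job is handed in, with the robot touching nothing.
It also fails if it takes over 43 s, if anything falls off the work surface, if the arm or the gripper's body presses on something with over 40 N, if the wrist force passes 120 N, or if a joint passes its speed limit or range.

## Working session

There is one attempt and no reset: what is moved stays moved. The work goes in short steps, Python scripts to look and compute and a shell command to move; the robot and the scene stay as the last step left them, time stands still between calls to the robot, and variables do not carry over. Pictures are saved under pics/ and viewed, and the job is handed in when it is done.

```bash
ls; mkdir -p pics
python3 - <<'E'
from bench import ctrl
import cv2
print(ctrl.get_state())
for n in ("scene","top","wrist"):
    im=ctrl.get_image(n); cv2.imwrite(f"pics/{n}0.png",im[:,:,::-1]); print(n,ctrl.camera_model(n))
E
```

```text
pics
{'time': 0.0, 'joint_positions': array([ 1.20310248,  0.32181466, -0.07006337,  1.4516953 ,  0.02264875,
        1.37076963, -0.0569044 ]), 'qd': array([-4.15062008e-04, -2.50502931e-04, -1.72523369e-04, -6.37820768e-04,
       -1.94499106e-03, -1.79711337e-03, -3.05983953e-05]), 'joint_torque': array([ 1.45265824e-05, -4.91295648e+01, -4.04059617e-01, -3.12526917e+01,
       -6.40310207e-02,  4.35569545e-02,  1.50228575e-04]), 'position': array([ 0.2418998 , -0.60271565,  0.22145658]), 'tool_rot': array([ 0.92450934,  1.36767443, -0.92296753]), 'ft_force': array([-0.17944184, -0.51399636, -1.01692414]), 'torque': array([-0.03597757, -0.00517518, -0.01092022]), 'grip_width': 1.0045645912213745}
scene {'K': array([[408.77831534,   0.        , 280.70507636],
       [  0.        , 408.77831534, 208.83129487],
       [  0.        ,   0.        ,   1.        ]]), 'rvec': array([ 2.12166174,  0.58645192, -0.33612708]), 'tvec': array([-0.40136052, -0.08188703,  1.34429653])}
top {'K': array([[486.3817165 ,   0.        , 278.14008659],
       [  0.        , 486.3817165 , 210.37898421],
       [  0.        ,   0.        ,   1.        ]]), 'rvec': array([ 2.15910684, -2.20765423,  0.11706169]), 'tvec': array([-0.00792768,  0.48386229,  1.34267489])}
wrist {'K': array([[325.53768174,   0.        , 278.98688363],
       [  0.        , 325.53768174, 213.70296062],
       [  0.        ,   0.        ,   1.        ]]), 'T_tool_cam': array([[ 1.00372932e-03, -2.85767606e-01,  9.58298423e-01,
        -1.62358365e-01],
       [ 2.69819850e-05, -9.58298898e-01, -2.85767776e-01,
         7.84316471e-02],
       [ 9.99999496e-01,  3.12690288e-04, -9.54162120e-04,
        -2.29013490e-04],
       [ 0.00000000e+00,  0.00000000e+00,  0.00000000e+00,
         1.00000000e+00]])}
```

View pics/scene0.png

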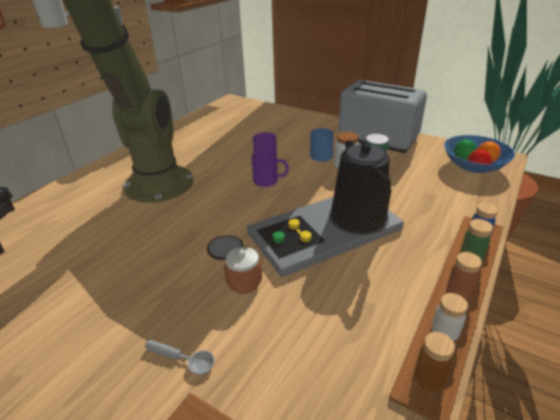

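View pics/top0.png

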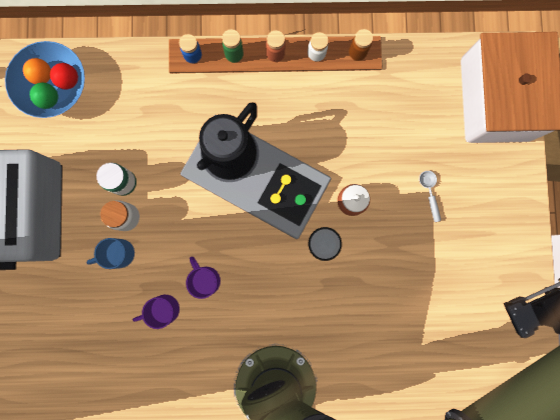

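View pics/wrist0.png

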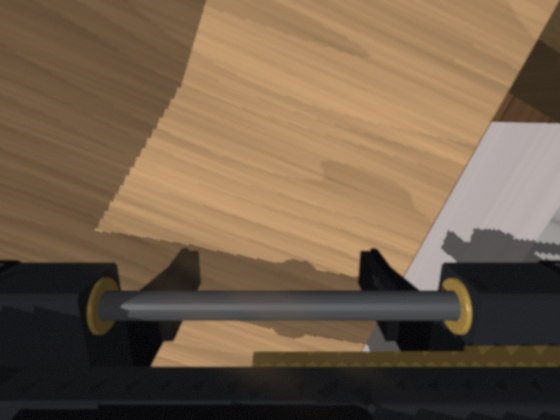

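Scene view: yellow keys at about (294,224) and (306,236), green key at (278,238). Top view: yellow (286,180) and (276,198), green (300,200). 

Things that could be mistaken for the keys:
- Fruit in the bowl, top view (37,70), (64,75) and (43,96): round, but on no dock.
- Yellowish spice-jar caps, top view (189,43) to (363,38).
- Yellow line joining the two keys: a flat marking, not a key.
- Purple mugs at (203,281) and (160,312): to be left alone.

The keys on the black panel match the description. Next I'll triangulate them and check them in a crop.

```bash
cat > h.py <<'E'
import numpy as np, cv2
from scipy.spatial.transform import Rotation as R
from bench import ctrl
def cam(n):
    m=ctrl.camera_model(n); K=m["K"]
    if n=="wrist":
        s=ctrl.get_state(); T=np.eye(4); T[:3,:3]=R.from_rotvec(s["tool_rot"]).as_matrix(); T[:3,3]=s["position"]
        W=T@m["T_tool_cam"]; r=W[:3,:3].T; return K,r,-r@W[:3,3]
    return K,R.from_rotvec(m["rvec"]).as_matrix(),np.array(m["tvec"]).ravel()
def plane(c,uv,z):
    K,r,t=c; d=r.T@np.linalg.inv(K)@np.array([uv[0],uv[1],1.]); o=-r.T@t
    return o+d*(z-o[2])/d[2]
def tri(c1,a,c2,b):
    P=[c[0]@np.c_[c[1],c[2]] for c in (c1,c2)]
    X=cv2.triangulatePoints(P[0],P[1],np.array(a,float).reshape(2,1),np.array(b,float).reshape(2,1)).ravel(); return X[:3]/X[3]
def blobs(im,lo,hi,box,mina=15,op=0):
    h=cv2.cvtColor(im,cv2.COLOR_RGB2HSV); m=cv2.inRange(h,lo,hi); z=np.zeros_like(m); x0,y0,x1,y1=box; z[y0:y1,x0:x1]=m[y0:y1,x0:x1]
    if op: z=cv2.morphologyEx(z,cv2.MORPH_OPEN,cv2.getStructuringElement(cv2.MORPH_ELLIPSE,(op,op)))
    n,l,s,c=cv2.connectedComponentsWithStats(z)
    return [(c[i].round(2).tolist(),s[i].tolist()) for i in range(1,n) if s[i][4]>=mina]
E
python3 - <<'E'
from h import *
b={"scene":(240,205,330,260),"top":(250,160,335,235)}
r={}
for n in b:
    im=cv2.imread(f"pics/{n}0.png")[:,:,::-1].copy()
    Y=blobs(im,(22,140,110),(34,255,255),b[n],op=5); G=blobs(im,(45,120,60),(75,255,255),b[n],op=3)
    print(n,Y,G); r[n]=(Y,G)
    x0,y0,x1,y1=b[n]; cv2.imwrite(f"pics/crop_{n}.png",cv2.resize(im[y0:y1,x0:x1,::-1],None,fx=6,fy=6,interpolation=cv2.INTER_CUBIC))
s=ctrl.get_state(); print(R.from_rotvec(s["tool_rot"]).as_matrix().round(3))
E
```

```text
scene [([293.79, 223.01], [289, 219, 11, 10, 85]), ([305.12, 234.94], [299, 230, 13, 11, 104])] [([278.04, 236.02], [273, 231, 12, 12, 103])]
top [([285.37, 179.41], [281, 174, 10, 12, 90]), ([275.26, 197.74], [270, 192, 11, 12, 96])] [([299.88, 199.22], [295, 194, 11, 11, 98])]
[[-0.001  0.928  0.373]
 [ 0.001  0.373 -0.928]
 [-1.    -0.    -0.001]]
```

```bash
python3 -c "
import cv2,numpy as np
a=cv2.imread('pics/crop_scene.png');b=cv2.imread('pics/crop_top.png');print(a.shape,b.shape)
a=cv2.resize(a,(400,244));b=cv2.resize(b,(400,353));cv2.imwrite('pics/crops.png',np.vstack([a,b]))"
```

```text
(330, 540, 3) (450, 510, 3)
```

View pics/crops.png

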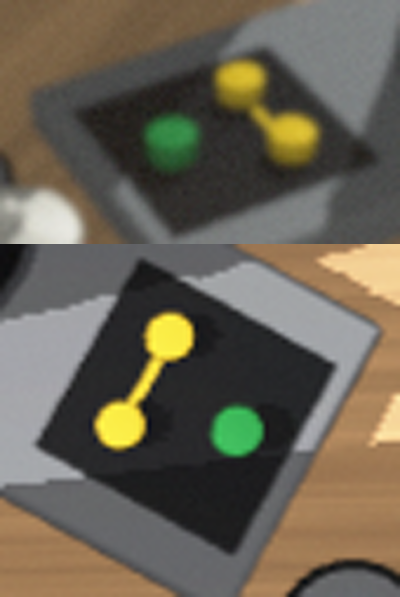

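The crop confirms it: two yellow caps joined by a flat line, plus one green cap, all on the black panel.

Run:
```python
from h import *
S,T=cam("scene"),cam("top")
sc={"A":(293.8,222.3),"B":(305.6,234.3),"G":(278.2,235.0)}
tp={"A":(275.26,197.74),"B":(285.37,179.41),"G":(299.88,199.22)}
p={}
for k in sc:
    z=.046 if k=="G" else .044
    print(k,tri(S,sc[k],T,tp[k]).round(4),"top-plane",plane(T,tp[k],z).round(4),"scene-plane",plane(S,sc[k],z).round(4)); p[k]=plane(T,tp[k],z)
    p[k]=(plane(T,tp[k],z)+0*p[k])
m=(p["A"]+p["B"])/2; dx=p["B"]-p["A"]; print("mid",m,"sep",np.linalg.norm(dx),"yaw",np.degrees(np.arctan2(dx[1],dx[0])),"green dist",np.linalg.norm((p["G"]-m)[:2]), np.degrees(np.arctan2(*(m-p["G"])[[1,0]])), np.hypot(*m[:2]))
print("pot",plane(T,(355,198),.1),"pot base..")
```

```text
A [ 0.5179 -0.0105  0.0424] top-plane [ 0.5168 -0.0111  0.044 ] scene-plane [ 0.5202 -0.0114  0.044 ]
B [ 0.569  -0.0396  0.0421] top-plane [ 0.5675 -0.0403  0.044 ] scene-plane [ 0.5716 -0.0404  0.044 ]
G [ 0.5119 -0.0787  0.0442] top-plane [ 0.5111 -0.079   0.046 ] scene-plane [ 0.5141 -0.0797  0.046 ]
mid [ 0.54214969 -0.02572659  0.044     ] sep 0.05844250703007525 yaw -29.992033565689457 green dist 0.06170397885050253 59.744167666588204 0.5427597510264653
pot [ 0.50516351 -0.22222594  0.1       ] pot base..
```

Separation (58 mm), distance to green (62 mm) and heights (42–44 mm) all agree. The mid-point is about (0.543, -0.026), yaw -30°. I'll start the transit at height and watch how joint 7 responds.

```bash
python3 -m pendant '[{"travel":[0,0.04,-0.033],"twist":-0.07},{"travel":[0,0.08,-0.067],"twist":-0.14},{"travel":[0,0.12,-0.1],"twist":-0.21},{"travel":[0,0.16,-0.133],"twist":-0.28},{"travel":[0,0.2,-0.167],"twist":-0.35},{"travel":[0,0.24,-0.2],"twist":-0.42},{"travel":[0,0.28,-0.233],"twist":-0.49},{"travel":[0,0.32,-0.267],"twist":-0.56},{"travel":[0,0.36,-0.3],"twist":-0.63},{"travel":[0,0.38,-0.32],"twist":-0.66}]' 0.034
python3 - <<'E'
from h import *
s=ctrl.get_state();print(s["joint_positions"].round(3),s["position"],s["grip_width"],s["time"]);print(R.from_rotvec(s["tool_rot"]).as_matrix().round(3))
cv2.imwrite("pics/w1.png",ctrl.get_image("wrist")[:,:,::-1]);cv2.imwrite("pics/s1.png",ctrl.get_image("scene")[:,:,::-1])
E
```

```text
time: 1.4
position: [0.4763, -0.1615, 0.2221]
tool_rot: [0.412, 1.532, -0.41]
ft_force: [-0.6, -0.2, 0.2]
grip_width: 0.517
[ 0.763  0.03  -0.494  1.792  0.013  1.323 -0.259] [ 0.47629137 -0.16147556  0.22214714] 0.5171717496287025 1.4
[[-0.     0.501  0.866]
 [ 0.002  0.866 -0.501]
 [-1.     0.001 -0.001]]
```

View pics/w1.png

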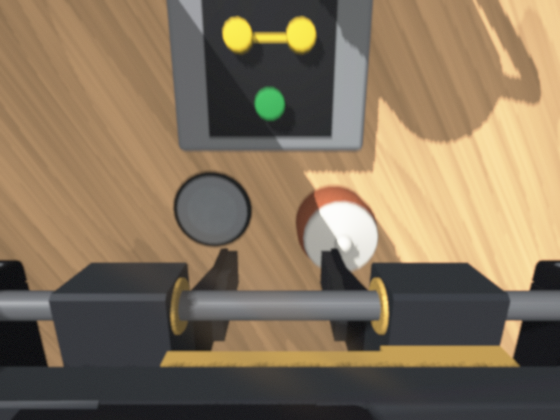

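View pics/s1.png

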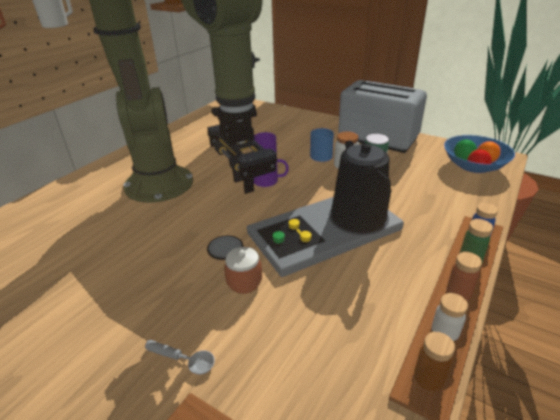

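Yaw is now exactly -30°. The wrist view shows the yellow keys at (238,35) and (301,34), the green key at (269,104), and the pot at (340,230). I'll refine from this view and triangulate against the top camera.

Run:
```python
from h import *
im=cv2.imread("pics/w1.png")[:,:,::-1].copy()
Y=blobs(im,(22,140,110),(34,255,255),(170,0,380,140),op=13); G=blobs(im,(45,120,60),(75,255,255),(170,0,380,140),op=3)
print(Y,G)
W,T=cam("wrist"),cam("top"); Y.sort()
w={"A":Y[0][0],"B":Y[1][0],"G":G[0][0]}; tp={"A":(275.26,197.74),"B":(285.37,179.41),"G":(299.88,199.22)}
p={}
for k in w:
    z=.046 if k=="G" else .044
    p[k]=plane(W,w[k],z); print(k,tri(W,w[k],T,tp[k]).round(4),p[k].round(4))
m=(p["A"]+p["B"])/2; print(m,np.linalg.norm(p["A"]-p["B"]))
s=ctrl.get_state(); t=R.from_rotvec(s["tool_rot"]).as_matrix().T
print("to mid, tool axes",(t@(m-s["position"])).round(4),"to green",(t@(p["G"]-s["position"])).round(4))
```

```text
[([237.32, 34.13], [222, 16, 33, 37, 895]), ([299.76, 34.39], [281, 16, 36, 37, 933])] [([269.3, 103.59], [254, 87, 31, 34, 830])]
A [ 0.5168 -0.0107  0.0512] [ 0.5184 -0.0085  0.044 ]
B [ 0.566  -0.0399  0.0567] [ 0.569 -0.038  0.044]
G [ 0.5117 -0.0783  0.0467] [ 0.5131 -0.0768  0.046 ]
[ 0.54372893 -0.02321073  0.044     ] 0.058588037713465095
to mid, tool axes [ 0.1784  0.1529 -0.0103] to green [ 0.1763  0.0911 -0.0101]
```

```bash
python3 -m pendant '[{"travel":[0,0.04,-0.003],"twist":0},{"travel":[0,0.08,-0.006],"twist":0},{"travel":[0,0.12,-0.01],"twist":0},{"travel":[0.03,0.145,-0.01],"twist":0},{"travel":[0.06,0.149,-0.01],"twist":0},{"travel":[0.09,0.149,-0.01],"twist":0},{"travel":[0.11,0.149,-0.01],"twist":0},{"travel":[0.12,0.149,-0.01],"twist":0},{"travel":[0.12,0.149,-0.01],"twist":0}]'
python3 - <<'E'
from h import *
s=ctrl.get_state();print(s["joint_positions"].round(3),s["position"],s["ft_force"],s["time"])
for n in("wrist","scene","top"): cv2.imwrite(f"pics/{n}2.png",ctrl.get_image(n)[:,:,::-1])
im=cv2.imread("pics/scene2.png")[130:270,170:410];cv2.imwrite("pics/s2c.png",cv2.resize(im,None,fx=3,fy=3,interpolation=cv2.INTER_CUBIC))
E
```

```text
time: 2.62
position: [0.5417, -0.0282, 0.1019]
tool_rot: [0.413, 1.534, -0.411]
ft_force: [0.5, -0.5, 0.0]
grip_width: 0.512
[ 0.556  0.243 -0.618  1.845  0.154  1.104 -0.644] [ 0.54168602 -0.02818531  0.10186685] [ 0.4633883  -0.4572861   0.00703536] 2.625
```

View pics/wrist2.png

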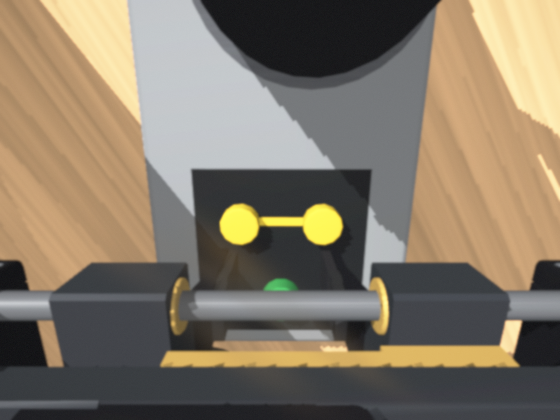

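View pics/s2c.png

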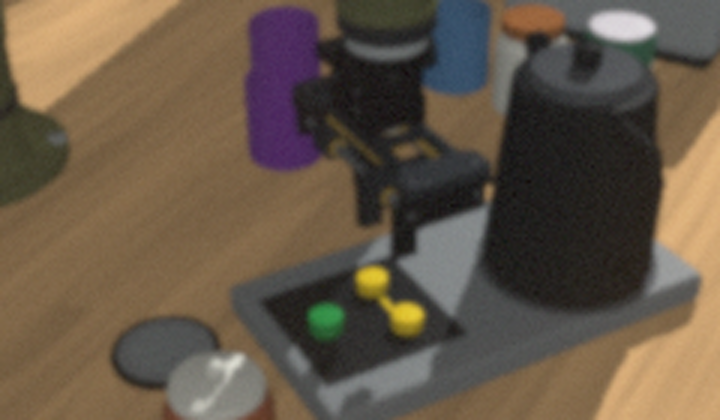

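View pics/top2.png

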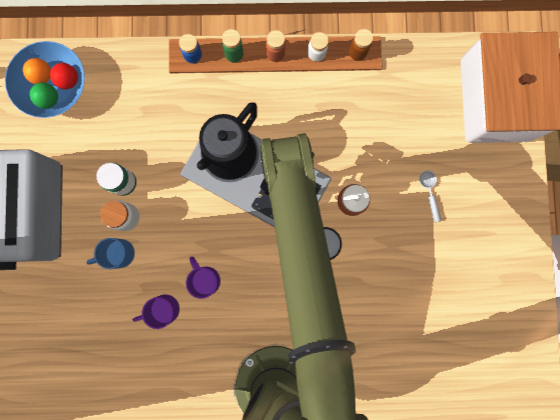

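The wrist view shows the yellow keys at (239,224) and (322,224), with the kettle clear at the top of the frame. I'll measure from here.

Run:
```python
from h import *
im=cv2.imread("pics/wrist2.png")[:,:,::-1].copy()
Y=blobs(im,(22,140,80),(34,255,255),(190,150,380,260),op=17); print(Y); Y.sort()
W=cam("wrist"); a,b=[plane(W,y[0],.044) for y in Y]; m=(a+b)/2
s=ctrl.get_state(); t=R.from_rotvec(s["tool_rot"]).as_matrix().T
print(a,b,np.linalg.norm(a-b),m,"tool delta",[(t@(q-s["position"])).round(4) for q in(m,a,b)])
# height from apparent spacing & two wrist places
f=W[0][0,0]; px=Y[1][0][0]-Y[0][0][0]; cz=-(W[1].T@W[2])[2]; print("spacing px",px)
```

```text
[([239.68, 224.01], [219, 203, 43, 43, 1355]), ([321.58, 224.27], [300, 204, 43, 42, 1365])]
[ 0.5205687  -0.00864181  0.044     ] [ 0.57134585 -0.03821131  0.044     ] 0.058759456405691524 [ 0.54595727 -0.02342656  0.044     ] tool delta [array([0.0594, 0.0048, 0.0007]), array([ 0.0594,  0.0049, -0.0286]), array([0.0594, 0.0047, 0.0301])]
spacing px 81.89999999999998
```

```bash
python3 -m pendant '[{"travel":[0.02,0.002,0.001],"twist":0},{"travel":[0.04,0.002,0.001],"twist":0},{"travel":[0.05,0.002,0.001],"twist":0},{"travel":[0.05,0.002,0.001],"twist":0}]'
python3 - <<'E'
from h import *
s=ctrl.get_state();print(s["position"],s["ft_force"],s["time"])
for n in("wrist","scene"): cv2.imwrite(f"pics/{n}3.png",ctrl.get_image(n)[:,:,::-1])
im=cv2.imread("pics/scene3.png")[160:270,230:400];cv2.imwrite("pics/s3c.png",cv2.resize(im,None,fx=4.5,fy=4.5,interpolation=cv2.INTER_CUBIC))
E
```

```text
time: 3.28
position: [0.5437, -0.0258, 0.0519]
tool_rot: [0.412, 1.534, -0.409]
ft_force: [-0.1, 0.1, 0.5]
grip_width: 0.517
[ 0.54366016 -0.02580067  0.0518571 ] [-0.05226483  0.05368095  0.50727692] 3.275
```

View pics/wrist3.png

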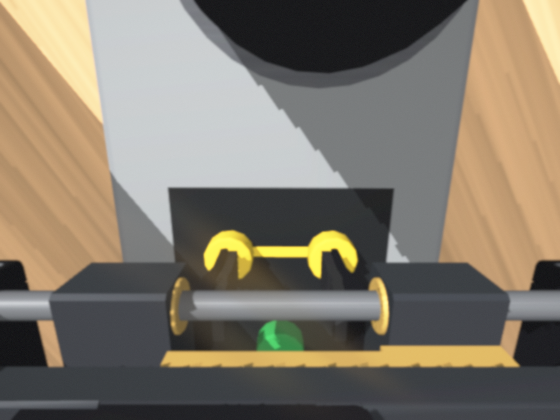

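View pics/s3c.png

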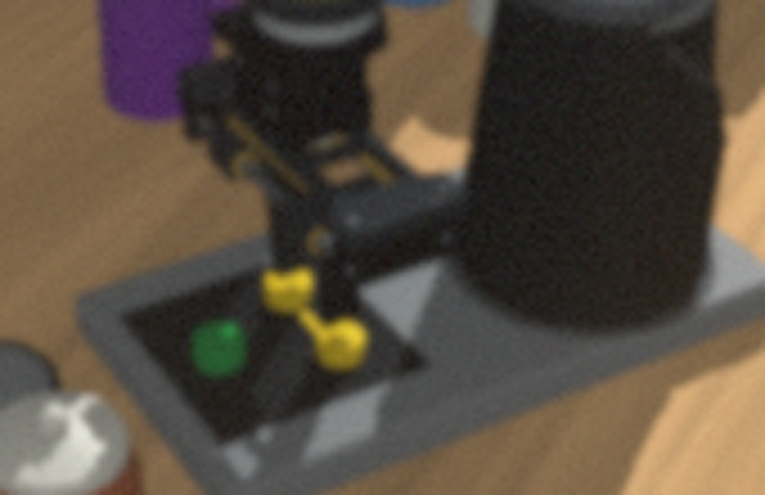

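Run:
```python
from h import *
im=cv2.imread("pics/wrist3.png")[215:355,180:380]
im=np.clip(im.astype(float)*1.6+15,0,255).astype(np.uint8)
cv2.imwrite("pics/w3c.png",cv2.resize(im,None,fx=4,fy=4,interpolation=cv2.INTER_CUBIC))
m=ctrl.camera_model("wrist");Ti=np.linalg.inv(m["T_tool_cam"])
for p in [(0,0,-.0225),(0,0,-.03),(0,0,-.0375),(0,.0095,-.0225),(0,-.0095,-.0225),(0,.0095,-.0375),(0,.0095,.0225),(0,.0095,.0375)]:
    q=m["K"]@(Ti@np.r_[p,1])[:3]; print(p,(q[:2]/q[2]).round(1))
```

```text
(0, 0, -0.0225) [238.6 266.8]
(0, 0, -0.03) [224.8 266.8]
(0, 0, -0.0375) [211.1 266.8]
(0, 0.0095, -0.0225) [237.9 250.7]
(0, -0.0095, -0.0225) [239.2 282.4]
(0, 0.0095, -0.0375) [210.1 250.7]
(0, 0.0095, 0.0225) [321.5 250.7]
(0, 0.0095, 0.0375) [349.3 250.7]
```

View pics/w3c.png

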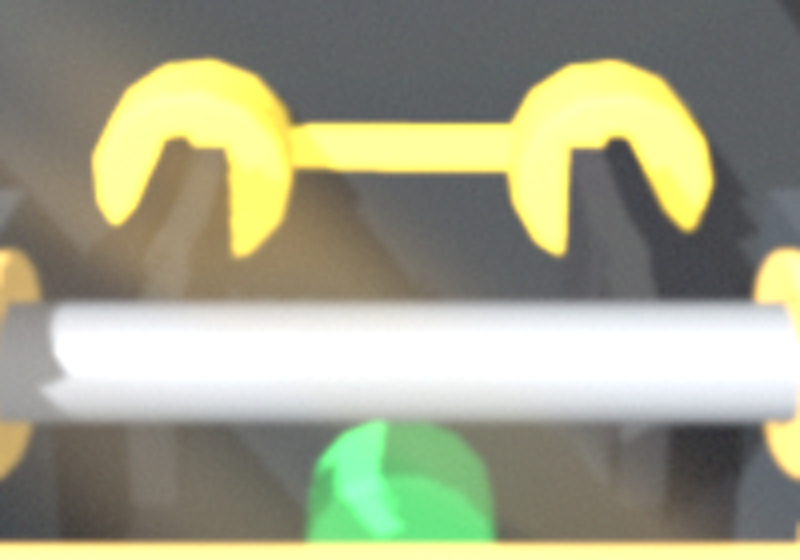

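The zoomed wrist crop shows each fingertip centred over its key: left tip u≈229 on key u≈228, right tip 330 on key 332. Pressing now.

```bash
python3 -m pendant '[{"travel":[0.005,0.0015,0],"twist":0},{"travel":[0.008,0.0015,0],"twist":0},{"travel":[0.011,0.0015,0],"twist":0},{"travel":[0.014,0.0015,0],"twist":0},{"travel":[0.015,0.0015,0],"twist":0},{"travel":[0.015,0.0015,0],"twist":0}]'
python3 - <<'E'
from h import *
s=ctrl.get_state();print(s["position"],s["ft_force"],s["torque"],s["time"])
for n in("wrist","scene"): cv2.imwrite(f"pics/{n}4.png",ctrl.get_image(n)[:,:,::-1])
a=cv2.imread("pics/scene4.png")[180:260,240:340];b=cv2.imread("pics/wrist4.png")[195:355,180:380]
cv2.imwrite("pics/c4.png",np.hstack([cv2.resize(a,(400,320),interpolation=cv2.INTER_CUBIC),cv2.resize(b,(400,320))]))
E
```

```text
time: 4.12
position: [0.5459, -0.0244, 0.0394]
tool_rot: [0.412, 1.531, -0.409]
ft_force: [-3.5, 0.1, 9.0]
grip_width: 0.515
[ 0.54591156 -0.02444011  0.03937887] [-3.52030518  0.12166844  8.95009168] [0.07826787 0.64530566 0.02034635] 4.125
```

View pics/c4.png

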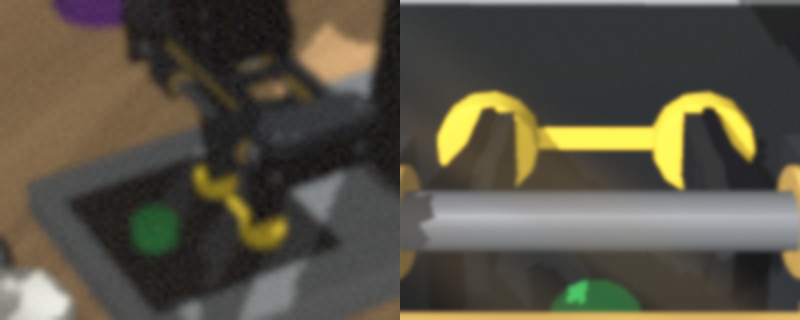

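```bash
python3 -m pendant '[{"travel":[0.004,0,0],"twist":0},{"travel":[0.006,0,0],"twist":0},{"travel":[0.008,0,0],"twist":0},{"travel":[0.008,0,0],"twist":0},{"travel":[0.008,0,0],"twist":0}]'
python3 - <<'E'
from h import *
s=ctrl.get_state();print(s["position"],s["ft_force"],s["torque"],s["time"])
for n in("wrist","scene"): cv2.imwrite(f"pics/{n}5.png",ctrl.get_image(n)[:,:,::-1])
a=cv2.imread("pics/scene5.png")[180:260,240:340];b=cv2.imread("pics/wrist5.png")[195:355,180:380]
cv2.imwrite("pics/c5.png",np.hstack([cv2.resize(a,(400,320),interpolation=cv2.INTER_CUBIC),cv2.resize(b,(400,320))]))
E
```

```text
time: 4.85
position: [0.5461, -0.0244, 0.0379]
tool_rot: [0.409, 1.531, -0.412]
ft_force: [-18.6, 1.7, 48.6]
grip_width: 0.514
[ 0.54608259 -0.02442237  0.03794109] [-18.59191543   1.71730988  48.59964846] [ 0.02911272  4.43635967 -0.05997503] 4.85
```

View pics/c5.png

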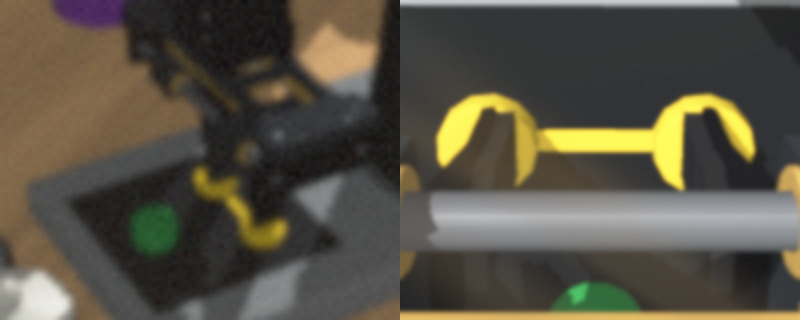

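```bash
python3 -m pendant '[{"travel":[0.005,0,0],"twist":0},{"travel":[0.005,0,0],"twist":0},{"travel":[0.005,0,0],"twist":0},{"travel":[0.005,0,0],"twist":0},{"travel":[0.005,0,0],"twist":0},{"travel":[0.005,0,0],"twist":0},{"travel":[0.005,0,0],"twist":0},{"travel":[0.005,0,0],"twist":0},{"travel":[0.005,0,0],"twist":0},{"travel":[0.005,0,0],"twist":0}]'
python3 - <<'E'
from h import *
s=ctrl.get_state();M=R.from_rotvec(s["tool_rot"]).as_matrix();print(s["position"],s["ft_force"],s["torque"],s["time"]);print(M.round(4))
# tip heights, and force split from moment about the dock-y axis (taken about TCP)
print("tip z near/far",(s["position"]+M@[0,0,-.03])[2],(s["position"]+M@[0,0,.03])[2])
E
```

```text
time: 6.2
position: [0.5461, -0.0245, 0.0381]
tool_rot: [0.406, 1.531, -0.415]
ft_force: [-15.5, -0.0, 38.5]
grip_width: 0.515
[ 0.54605162 -0.02445412  0.03806021] [-1.55017903e+01 -2.52983065e-02  3.84742635e+01] [-0.00453763  3.66375303 -0.00729066] 6.2
[[-0.0013  0.5004  0.8658]
 [-0.0054  0.8658 -0.5004]
 [-1.     -0.0053  0.0016]]
tip z near/far 0.038012283234814766 0.03810812894172535
```

The tips are level within 0.1 mm at z 38 mm. The moment about x (≈0) shows the load is shared equally, so both keys are bottomed. I'll keep holding.

```bash
python3 -m pendant '[{"travel":[0.005,0,0],"twist":0},{"travel":[0.005,0,0],"twist":0},{"travel":[0.005,0,0],"twist":0},{"travel":[0.005,0,0],"twist":0},{"travel":[0.005,0,0],"twist":0},{"travel":[0.005,0,0],"twist":0},{"travel":[0.005,0,0],"twist":0},{"travel":[0.005,0,0],"twist":0},{"travel":[0.005,0,0],"twist":0},{"travel":[0.005,0,0],"twist":0}]'
python3 -m pendant '[{"travel":[0.005,0,0],"twist":0},{"travel":[0.005,0,0],"twist":0},{"travel":[0.005,0,0],"twist":0},{"travel":[0.005,0,0],"twist":0},{"travel":[0.005,0,0],"twist":0},{"travel":[0.005,0,0],"twist":0},{"travel":[0.005,0,0],"twist":0},{"travel":[0.005,0,0],"twist":0}]'
```

```text
time: 7.45
position: [0.5461, -0.0244, 0.0381]
tool_rot: [0.404, 1.532, -0.418]
ft_force: [-15.0, -0.2, 38.1]
grip_width: 0.516
time: 8.45
position: [0.5461, -0.0245, 0.0381]
tool_rot: [0.402, 1.532, -0.42]
ft_force: [-15.0, 0.5, 36.6]
grip_width: 0.518
```

Held for over 3.5 s. Releasing straight up.

```bash
python3 -m pendant '[{"travel":[-0.005,0,0],"twist":0},{"travel":[-0.02,0,0],"twist":0},{"travel":[-0.05,0,0],"twist":0},{"travel":[-0.075,0,0],"twist":0},{"travel":[-0.075,0,0],"twist":0}]'
python3 - <<'E'
from h import *
s=ctrl.get_state();print(s["position"],s["ft_force"],s["time"]);print(R.from_rotvec(s["tool_rot"]).as_matrix().round(4))
for n in("wrist","scene"): cv2.imwrite(f"pics/{n}6.png",ctrl.get_image(n)[:,:,::-1])
a=cv2.imread("pics/scene6.png")[170:270,220:345];b=cv2.imread("pics/wrist6.png")
cv2.imwrite("pics/c6.png",np.hstack([cv2.resize(a,(400,320),interpolation=cv2.INTER_CUBIC),cv2.resize(b,(400,320))]))
im=b[:,:,::-1].copy()
Y=blobs(im,(22,140,80),(34,255,255),(150,120,400,300),op=17); Y.sort();print(Y)
S0=cv2.imread("pics/scene6.png")[:,:,::-1].copy()
print(blobs(S0,(22,140,90),(34,255,255),(240,205,330,260),op=5))
E
```

```text
time: 9.07
position: [0.5481, -0.0237, 0.1151]
tool_rot: [0.402, 1.528, -0.42]
ft_force: [0.0, 0.5, -0.5]
grip_width: 0.516
[ 0.54806591 -0.02365197  0.11514963] [ 0.03288923  0.5184466  -0.45046551] 9.075
[[ 8.000e-04  5.008e-01  8.656e-01]
 [-1.170e-02  8.655e-01 -5.007e-01]
 [-9.999e-01 -9.700e-03  6.500e-03]]
[([236.52, 226.53], [217, 207, 40, 40, 1210]), ([313.52, 226.67], [293, 207, 41, 40, 1222])]
[([293.69, 223.54], [288, 219, 12, 11, 102]), ([304.9, 235.12], [298, 230, 14, 12, 124])]
```

View pics/c6.png

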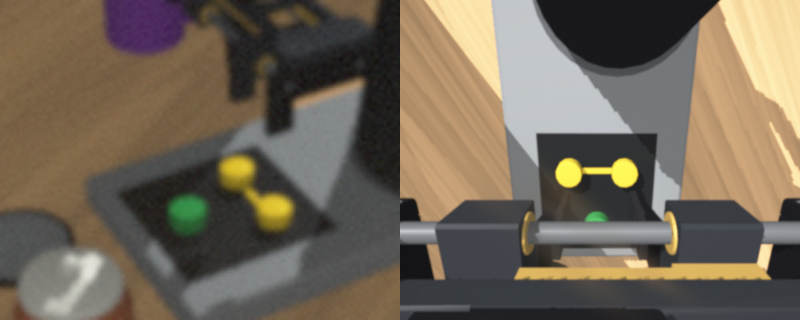

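Both yellow keys are back up, at the same pixels as before the press. Next I'll close the fingers and move over the green key.

```bash
python3 -m pendant '[{"travel":[0,-0.02,-0.001],"twist":0},{"travel":[0,-0.045,-0.002],"twist":0},{"travel":[0,-0.065,-0.003],"twist":0},{"travel":[0.02,-0.065,-0.003],"twist":0},{"travel":[0.04,-0.065,-0.003],"twist":0},{"travel":[0.05,-0.065,-0.003],"twist":0},{"travel":[0.05,-0.065,-0.003],"twist":0}]' -1 10
python3 - <<'E'
from h import *
s=ctrl.get_state();print(s["position"],s["ft_force"],s["time"])
for n in("wrist","scene"): cv2.imwrite(f"pics/{n}7.png",ctrl.get_image(n)[:,:,::-1])
a=cv2.imread("pics/scene7.png")[170:270,220:345];b=cv2.imread("pics/wrist7.png")
cv2.imwrite("pics/c7.png",np.hstack([cv2.resize(a,(400,320),interpolation=cv2.INTER_CUBIC),cv2.resize(b,(400,320))]))
E
```

```text
time: 10.05
position: [0.5097, -0.0789, 0.0621]
tool_rot: [0.402, 1.535, -0.42]
ft_force: [-0.3, -0.1, -0.1]
grip_width: 0.006
[ 0.50970976 -0.07887349  0.0621114 ] [-0.26397685 -0.08221037 -0.07730532] 10.05
```

View pics/c7.png

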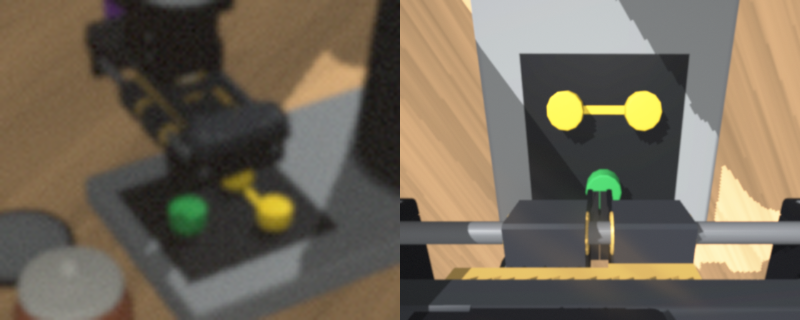

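Shut fingertips are over the green key. I'll shift about 2 mm and press.

```bash
python3 -m pendant '[{"travel":[0.004,0.002,0.0025],"twist":0},{"travel":[0.012,0.002,0.0025],"twist":0},{"travel":[0.016,0.002,0.0025],"twist":0},{"travel":[0.02,0.002,0.0025],"twist":0},{"travel":[0.024,0.002,0.0025],"twist":0},{"travel":[0.027,0.002,0.0025],"twist":0},{"travel":[0.027,0.002,0.0025],"twist":0},{"travel":[0.027,0.002,0.0025],"twist":0}]'
```

```text
time: 11.15
position: [0.5139, -0.0786, 0.0383]
tool_rot: [0.401, 1.533, -0.421]
ft_force: [-7.4, 2.0, 18.2]
grip_width: 0.002
```

```bash
python3 -m pendant '[{"travel":[0.004,0,0],"twist":0},{"travel":[0.005,0,0],"twist":0},{"travel":[0.005,0,0],"twist":0},{"travel":[0.005,0,0],"twist":0}]'; python3 -m pendant '[{"travel":[0,0,0],"twist":0},{"travel":[-0.015,0,0],"twist":0},{"travel":[-0.05,0,0],"twist":0},{"travel":[-0.09,-0.0,0],"twist":0},{"travel":[-0.13,-0.02,0],"twist":0},{"travel":[-0.16,-0.06,0],"twist":0},{"travel":[-0.16,-0.11,0],"twist":0},{"travel":[-0.16,-0.16,0],"twist":0},{"travel":[-0.16,-0.17,0],"twist":0},{"travel":[-0.16,-0.17,0],"twist":0}]'
python3 - <<'E'
from h import *
for n in("wrist","scene","top"): cv2.imwrite(f"pics/{n}8.png",ctrl.get_image(n)[:,:,::-1])
a=cv2.imread("pics/scene8.png");b=cv2.imread("pics/wrist8.png")
cv2.imwrite("pics/c8.png",np.vstack([np.hstack([cv2.resize(a[190:270,240:340],(400,300),interpolation=cv2.INTER_CUBIC),cv2.resize(b,(400,300))]),np.hstack([cv2.resize(a,(400,300)),cv2.resize(cv2.imread("pics/top8.png"),(400,300))])]))
im=a[:,:,::-1].copy()
print(blobs(im,(22,140,90),(34,255,255),(240,205,330,260),op=5),blobs(im,(45,120,50),(75,255,255),(240,205,330,260),op=3))
E
```

```text
time: 11.65
position: [0.514, -0.0786, 0.038]
tool_rot: [0.399, 1.534, -0.423]
ft_force: [-15.4, 2.5, 40.1]
grip_width: 0.009
time: 12.9
position: [0.4299, -0.2236, 0.2007]
tool_rot: [0.4, 1.533, -0.424]
ft_force: [0.5, 0.5, 0.3]
grip_width: 0.008
[([293.69, 223.54], [288, 219, 12, 11, 102]), ([304.74, 235.2], [298, 230, 14, 12, 123])] [([278.12, 237.79], [273, 234, 11, 9, 82])]
```

View pics/c8.png

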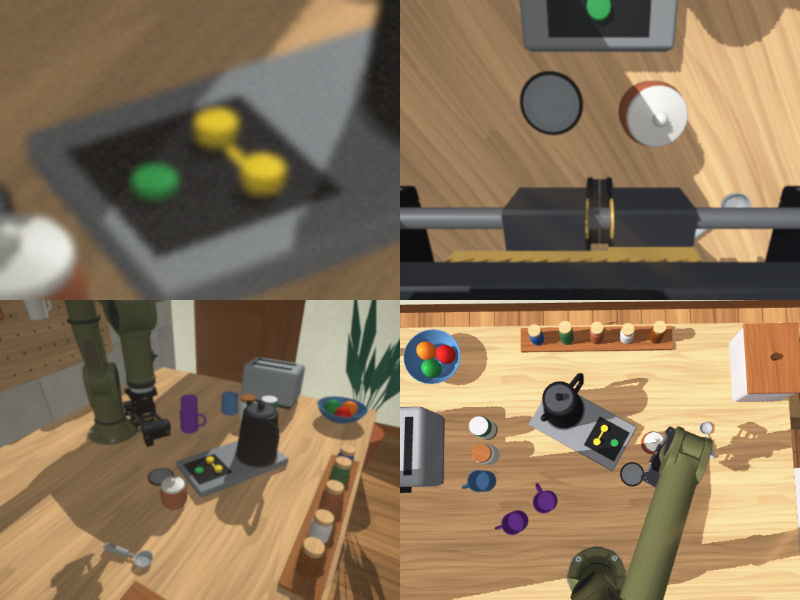

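The green key is down and stays down: its top edge in the scene view dropped from row 231 to 234. The yellow keys are up, nothing else has moved, and the arm is clear. Handing in.

Run:
```python
from bench import ctrl
print(ctrl.close_job())
```

```text
the job is handed in; nothing more can be done
None
```

I took the child lock off, then pressed the green start key fully down. The job was handed in at about 13 s of the 43 s allowed.

- **Yellow keys:** I pressed both at once, with one fingertip centred on each. They were fully down (tips level at 38 mm) for about 3.6 s with the load shared equally. After release, both returned to the same image positions as before.
- **Green key:** I pressed it with the fingers shut down to 38 mm, which is its full 8 mm travel. After the arm withdrew, the picture showed it still down.
- **Final check:** In the last pictures the yellow keys were up, the kettle and everything else looked unmoved, and the arm was clear with about 0 N on the wrist.

Some readings were less clean:
- **Press force:** The wrist force briefly reached about 49 N at the fingertips on the yellow keys, and about 40 N on the green. The limits were 120 N at the wrist and 40 N for the arm or gripper body, and I saw no body contact.
- **Position estimates:** Camera views of the keys differed by 2–4 mm in position. Wrist-and-top triangulation put the yellow key tops 7–13 mm too high. I averaged the position estimates, used the 44 mm height (scene-and-top triangulation gave 42 mm), and confirmed it by the contact force and depth.

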